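# Stow the graphite paddle and snap its case shut

## Robot

A 6-joint arm with a two-finger parallel gripper is mounted at the origin on the work surface. World frame = base frame: x ahead of the robot, y to its left, z up, the work surface at z = 0. Lengths are in m, angles in degrees, forces in N, time in s.
With the tool pointing down it reaches from about 0.375 to 0.75 m from the base axis. Payload 9 kg.
Tool frame: the origin (TCP) lies where the fingers leave the gripper's body, on its centre line; the fingertips stand 73 mm ahead of it and the grasp point (between the pads) lies 54 mm ahead of it (robot.tip_reach is the distance from the TCP to the fingertips, in m); z points along the fingers, y is the line along which they close (so a half turn about z gives the same grasp; the last joint's range is limited). The gripper opens to 85 mm and grips with 20 to 120 N. Pads are 22 mm wide; open, the fingers measure 114 mm over their backs; the gripper's body (76 mm by 85 mm) begins 54 mm behind the grasp point. The pads swing forward as they close: fully open they stand 13 mm farther back than shut.
Start: joints at [-84.494, 5.964, 5.575, 89.605, 0, 77.527], TCP at [0.185, -0.571, 0.304] pointing down, gripper open.
Joint ranges: [-171.21, 171.21], [-48.23, 106.86], [-62.78, 66.21], [-105.2, 120.99], [-86.42, 89.51], [-180, 180]. Speed limits (degrees/s): [127.2, 127.2, 147.25, 180, 180, 180].

## Interface

Orientations are given as [roll, pitch, yaw] about the fixed x, y, z axes, in that order (R = Rz(yaw) Ry(pitch) Rx(roll)).
In Python, from plant import robot gives the robot as it stands. Calls block until the motion is done:
- robot.move_pose(position, orientation): joint-space move of the TCP to a pose.
- robot.line_to(position, vel=0.15, rotation=None, guard=None): straight line of the TCP; rotation=None keeps the orientation; vel is the mean speed in m/s. With guard (N) it stops when the force on the tool has changed by that much, and returns True; else False.
- robot.goto_joints(angles): joint-space move.
- robot.set_gripper(opening): finger opening in m; the grip force is fixed at half the most; returns when the fingers have stopped.
- robot.pause(seconds).
- robot.ik(position, orientation): joint angles nearest the present ones, or None.
- robot.observe(): the state.
- robot.grab_frame(name): name is "side" or "top" or "wrist"; returns the picture (480x640x3 uint8, blue, green, red); there is no depth.
- robot.get_calibration(name): a dict with "vertical_fov" (degrees; the focal length in pixels is half the picture's height over the tangent of half this angle, whatever the lens; pixels are square), "cx", "cy" (the principal point, pixels), "rvec" (rotation vector, rad) and "tvec" (3), from world to camera coordinates, as OpenCV has them. Camera axes: x right, y down, z forward; pixel columns grow to the right and rows downward; lengths in m; the calibration is good to about 2 mm. A picture is of the moment at which its call begins: read the wrist's pose just before it. get_calibration takes no time and is no camera call; for the wrist camera it gives the pose at the moment of the call.
A pose or a line that the arm cannot do raises robot.IKError and nothing moves.
- robot.job_done(): hands the job in; it is judged then, once.
The state is a dict: "time": time; "q": joint angles; "qvel": joint speeds; "joint_torque": joint torques, N m; "tool_pos": TCP position; "tcp_rot": TCP orientation; "ft_force": force on the tool from outside, world axes, zero at the start; "torque": the same for the moment, N m; "gripper_width": finger opening in m; "gripper_force": force on a finger pad.
Only numpy, scipy, OpenCV 4.12 (cv2) and the standard library are available. Lean on these libraries where they do the work, as an engineer would, in place of code of your own. Each camera call takes 0.05 s, during which the arm holds its last target. There are 200 camera calls.

## Task

Take the graphite paddle from its slanted rest and lay it flat inside the open tool case. Then close the case's lid and press it down past its catch until it is fully shut. Leave the jar, block, mug and brush where they are.

Things in the scene. Friction and masses are not known exactly. Their poses are not given: they have to be found in the camera images.
- paddle_grip (a point): Loose graphite paddle: dark blade 80 x 56 x 14 mm, wooden handle 105 long, 24 wide, 22 mm thick, flat common underside; about 0.2 kg, balanced at the blade joint. Point: centre of the handle's section, 28 mm from the blade, 11 mm above the underside. x along the handle from the blade (ends at +77 and -108 mm), y across, z out of the top face. Starts with x rising 35 degrees.
- case: Fixed tool case, a metal box open at the top, outside 124 (x) x 244 (y) x 56 mm high, walls and floor 6 mm. Origin at the centre of its underside; x from its front (-x, spring ball catch at the middle of the outside, facing the robot) to the hinge side, y along its length, z up.
- case_in (a point): Centre of the case, 18 mm above the table, level with the tops of two cork strips (16 mm wide, 12 mm high above the floor) that cross the floor at y = -65 and +65 mm. The paddle lies on both, along the case's y, handle either way; its grip point is then 29 mm above the table and fingertips have room between the strips. Axes as the case's.
- lid_hinge (a point): Point on the lid's hinge axis at the middle of the case's length: 62 mm beyond the case's centre, 58 mm above the table. Its axes turn with the lid and equal the case's axes when shut; the hinge axis is y.
- lid_lip (a point): Middle of the outer face of the dark lip at the lid's free edge: 134 mm from the hinge axis along the lid's -x, 5 mm out along its z. Lid: metal sheet 126 x 244 x 5 mm; the lip, 70 mm wide in y, reaches to 147 mm from the hinge axis. Axes turn with the lid: x towards the hinge, z out of the outer face (up when shut).
- lid (a joint): Lid angle in rad: 0 fully shut, grows as it opens, stop at 2.0. Starts upright, leaning slightly back. A stiff hinge keeps it where it is left (3 to 5 N at the lip moves it). At about 0.09 it meets the catch and stays ajar by about 12 mm; from there some 9 to 13 N straight down on the lip takes it past the catch (let-go at about 0.06), which pulls it shut.
- rest: Fixed steel rest, base 190 x 90 mm, rising at 35 degrees to its own +x. Origin on the table under the paddle's blade joint. The blade lies low against a toe between low cheeks; the handle's end lies in a fork 39 mm wide that begins 54 mm beyond the grip point. Between blade and fork the handle is free at both sides and for 25 mm below its underside.
- jar: Loose closed jar, 60 mm across, 85 mm high, to be left alone. Origin at the centre of its underside.
- block: Loose wooden block 90 x 65 x 45 mm, to be left alone. Origin at the centre of its underside.
- mug: Loose ceramic mug 76 mm across, 90 mm high, to be left alone. Origin at the centre of its underside.
- brush: Loose brush lying on the table, about 200 mm long, to be left alone.
Not all that is in view belongs to the job. What is shaped like the part that bears paddle_grip but green is not meant.

How it is judged (in metres and radians):
On the way, in this order (a step that is already met when the one before it is completed fails the run):
1. the paddle lies flat in the case, let go, with the lid still open (x of paddle_grip in the frame of case between -0.045 and 0.045 m and y of paddle_grip in the frame of case between -0.07 and 0.07 m and z of paddle_grip in the frame of case between 0.015 and 0.045 m and angle between the z axis of paddle_grip and the z axis of case, either way round below 0.15 rad and value of joint lid above 0.3 rad and contact force between case and paddle above 0.5 N and contact force between the fingers and paddle below 0.2 N), for 0.2 s.
2. the lid is pressed past its catch and fully shut (value of joint lid below 0.025 rad), for 0.2 s.
At the end, for the whole second after the job is handed in: The lid is shut past its catch (lid angle below 0.025 rad) and still; the paddle lies flat in the case (within 0.15 rad), its grip point within 45 mm of the case's centre across and 70 mm along, 15 to 45 mm above the table (x of paddle_grip in the frame of case between -0.045 and 0.045 m and y of paddle_grip in the frame of case between -0.07 and 0.07 m and z of paddle_grip in the frame of case between 0.015 and 0.045 m and angle between the z axis of paddle_grip and the z axis of case, either way round below 0.15 rad and value of joint lid below 0.025 rad and velocity of joint lid below 0.05 rad/s); the robot touches nothing.
It fails at once if the frit jar is moved more than 30 mm or tipped (distance of jar from where it was at the start of the episode above 0.03 m or angle between jar's own z axis and vertical above 0.5 rad).
It fails at once if the wooden block is moved more than 30 mm or tipped (distance of block from where it was at the start of the episode above 0.03 m or angle between block's own z axis and vertical above 0.5 rad).
It fails at once if the mug is moved more than 30 mm or tipped (distance of mug from where it was at the start of the episode above 0.03 m or angle between mug's own z axis and vertical above 0.5 rad).
It fails at once if the brush is moved more than 30 mm (distance of brush from where it was at the start of the episode above 0.03 m).
It also fails if it takes over 59 s, if anything falls off the work surface, if the arm or the gripper's body presses on something with over 40 N, if the wrist force passes 120 N, or if a joint passes its speed limit or range.

## Working session

There is one attempt and no reset: what is moved stays moved. The work goes in short steps, each a Python script; the robot and the scene stay as the last script left them, time stands still between calls to the robot, and variables do not carry over. Pictures are saved under pics/ and viewed, at most 10 in all, crops included, and the job is handed in when it is done.

```bash
mkdir -p pics; ls
python3 - <<'E'
from plant import robot
import cv2
for n in("side","top"):
    cv2.imwrite(f"pics/{n}0.png",robot.grab_frame(n)); print(n,robot.get_calibration(n))
E
```

```text
pics
side {'vertical_fov': 44.593529230511685, 'cx': 317.37607658143986, 'cy': 243.22315552932093, 'rvec': array([ 0.27561861, -2.79293478,  1.18022337]), 'tvec': array([0.51558582, 0.14981601, 1.6992354 ])}
top {'vertical_fov': 51.448098736294746, 'cx': 320.04538695718156, 'cy': 239.20124734909365, 'rvec': array([ 2.11573451, -2.10367599,  0.22130884]), 'tvec': array([-0.01124131,  0.54229222,  1.47912353])}
```

View pics/top0.png

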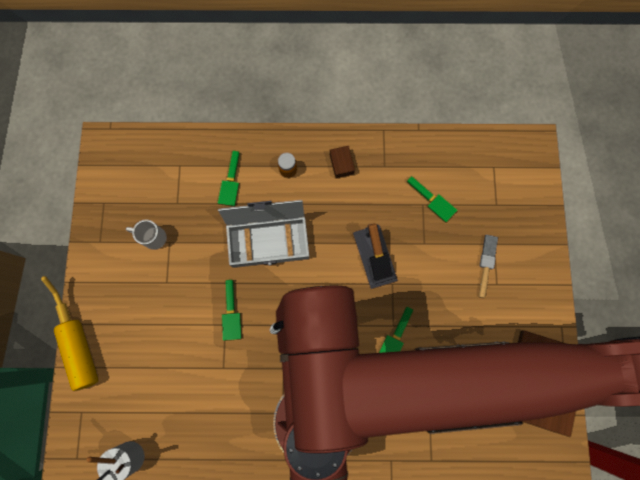

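View pics/side0.png

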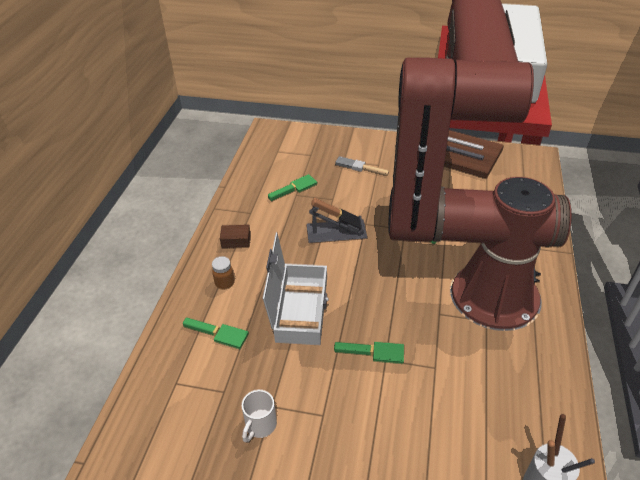

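The paddle meant is the dark-bladed one on the slanted rest (top px ~(378,255), side ~(340,215)). The green ones at (230,180), (432,200), (231,310) and (397,330) are decoys, and the brush is at (488,265). The case is at ~(268,240) with its lid upright on the far side. I'll enlarge both to confirm and measure.

Run:
```python
import cv2,numpy as np
t=cv2.imread("pics/top0.png");s=cv2.imread("pics/side0.png")
c=cv2.resize(t[190:300,210:410],None,fx=4,fy=4,interpolation=cv2.INTER_CUBIC)
cv2.imwrite("pics/ct.png",c)
c=cv2.resize(s[190:350,250:380],None,fx=3.7,fy=3.7,interpolation=cv2.INTER_CUBIC)
cv2.imwrite("pics/cs.png",c)
```

```text
(no output)
```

View pics/ct.png

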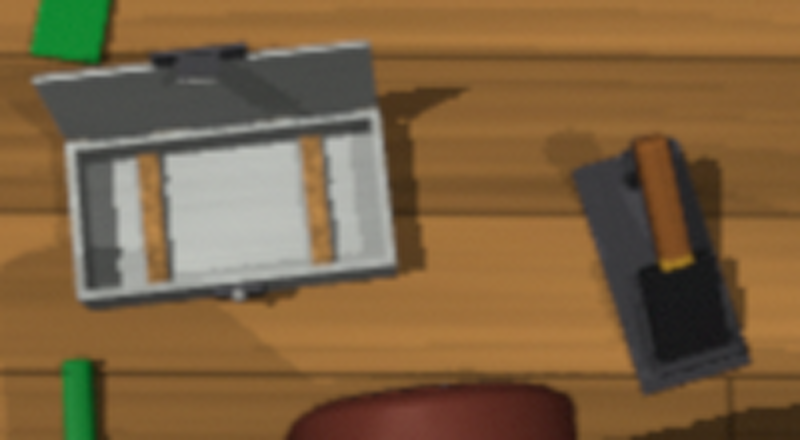

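View pics/cs.png

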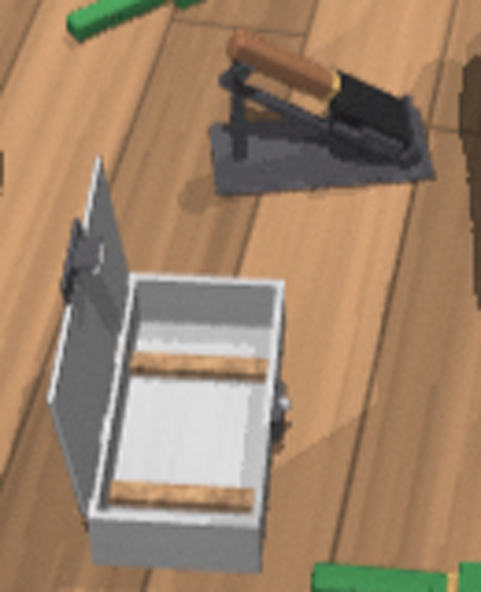

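Crops confirm it: the dark blade and brown handle sit on the steel rest (top crop handle end (652,138), joint (677,268)), with the handle toward the far side. The case rim corners, lid and catch at (240,293) are clear. Next I'll fit poses using both cameras.

```bash
cat > h.py <<'E'
import numpy as np,cv2
from scipy.optimize import least_squares
from scipy.spatial.transform import Rotation as R
from plant import robot
def proj(n,P):
    c=robot.get_calibration(n); f=240/np.tan(np.radians(c["vertical_fov"]/2))
    K=np.array([[f,0,c["cx"]],[0,f,c["cy"]],[0,0,1]])
    return cv2.projectPoints(np.array(P,float),c["rvec"],c["tvec"],K,None)[0][:,0]
def T(uv): return (np.array(uv)+.5)/4-.5+[210,190]
def S(uv): return (np.array(uv)+.5)/3.7-.5+[250,190]
E
python3 - <<'E'
from h import *
X,Y,Z=.062,.122,.056
C=np.array([[X,Y,Z],[X,-Y,Z],[-X,-Y,Z],[-X,Y,Z]])
ct=T([(66,143),(380,108),(397,265),(80,298)])
cs=S([(92,520),(130,275),(285,282),(263,518)])
def w(p,L): return R.from_euler('z',p[2]).apply(L)+[p[0],p[1],0]
f=lambda p:np.r_[(proj("top",w(p,C))-ct).ravel(),(proj("side",w(p,C))-cs).ravel()]
r=least_squares(f,[.55,.1,.1],loss='soft_l1');print("case",r.x,np.degrees(r.x[2]));print(f(r.x).reshape(-1,2).round(1))
# lid: free lip top edge in top crop
L=lambda a:w(r.x,np.array([[X,0,.058]])+ [[-.126*np.cos(a),s,.126*np.sin(a)] for s in(Y,-Y)])
lt=T([(35,78),(370,43)]);ls=S([(52,400),(98,158)])
fl=lambda a:np.r_[(proj("top",L(a[0]))-lt).ravel(),(proj("side",L(a[0]))-ls).ravel()]
q=least_squares(fl,[1.7]);print("lid",q.x,fl(q.x).round(1))
# paddle
Pt=np.array([[.077,.012,.011],[.077,-.012,.011],[-.028,.012,.011],[-.028,-.012,.011],[-.108,.028,.003],[-.108,-.028,.003]])
pt=T([(636,142),(668,137),(661,272),(692,265),(658,360),(728,346)])
Ps=np.array([[.077,0,0],[-.028,0,.009],[-.108,-.028,.003]])
ps=S([(238,46),(338,82),(408,98)])
def wp(p,L): return R.from_euler('zy',[p[3],-np.radians(35)]).apply(L)+p[:3]
g=lambda p:np.r_[(proj("top",wp(p,Pt))-pt).ravel(),(proj("side",wp(p,Ps))-ps).ravel()]
r=least_squares(g,[.55,-.2,.1,.2],loss='soft_l1');print("pad",r.x,np.degrees(r.x[3]));print(g(r.x).reshape(-1,2).round(1))
print("ends",wp(r.x,np.array([[.077,0,-.011],[-.108,0,-.011],[-.028,0,-.011]])).round(3))
E
```

```text
case [0.53793258 0.15483134 0.12619897] 7.230668098536621
[[ 0.   0.3]
 [-0.4 -0.2]
 [-0.1 -0.5]
 [-0.2  0.7]
 [-0.4 -0.8]
 [ 0.2 -0.7]
 [ 0.2 -0.7]
 [-0.1  2.1]]
lid [1.70600103] [-0.9  0.3  0.  -0.8  0.1  0.1  0.2 -0.7]
pad [ 0.51380093 -0.17900654  0.08905379  0.22618779] 12.95960566049748
[[-0.2  0.3]
 [-0.1 -0.1]
 [-0.  -0.5]
 [ 0.1 -0.3]
 [-0.   0.4]
 [ 0.4  0.3]
 [-2.1 -0.6]
 [ 0.3  0.7]
 [ 0.4  0.1]]
ends [[ 0.582 -0.162  0.123]
 [ 0.434 -0.203  0.02 ]
 [ 0.498 -0.185  0.064]]
```

Residuals are under 1 px for nearly all points, and sizes and heights are plausible (lid at 1.71 rad, blade end 20 mm up). Now I'll check reachability for both grasp flips and handle directions.

```bash
cat >> h.py <<'E'
case=np.array([.5379,.1548,0]);cy=.1262;Rc=R.from_euler('z',cy)
grip=np.array([.5138,-.1790,.0890]);Rp=R.from_euler('zy',[.2262,-np.radians(35)])
FL=[R.from_euler('x',180),R.from_euler('xz',[180,180])]  # tool in paddle frame; uppercase-free: x turn then z turn
e=lambda r:r.as_euler('xyz',degrees=True)
G=.057   # TCP above grip point along paddle z (3 mm high on the handle)
def c2w(p): return Rc.apply(p)+case
E
python3 - <<'E'
from h import *
print(robot.observe()["time"])
for k,F in enumerate(FL):
    Rt=Rp*F
    for d in(.09,0):
        print("grasp",k,d,robot.ik(grip+Rp.apply([0,0,G+d]),e(Rt)))
    for s in(1,-1):
        Rq=R.from_euler('z',cy+s*np.pi/2)
        for z in(.2,.03): print(" place",s,robot.ik(c2w([-.006,-s*0.0+s*.015,z+G]),e(Rq*F)))
for s in(1,-1):
    Rl=Rc*R.from_euler('xz',[180,90*s],)
    print("lid",s,robot.ik(c2w([.13,0,.26]),e(Rl)),robot.ik(c2w([-.072,0,.136]),e(Rl)))
E
```

```text
0.1
grasp 0 0.09 [-57.32923062  13.80612136  -9.47171851 109.62504707  35.90972081
  78.27835805]
grasp 0 0 [-52.751831    23.7123745   -5.22636959 101.34230721  38.94999613
  82.58927905]
 place 1 None
 place 1 None
 place -1 None
 place -1 None
grasp 1 0.09 None
grasp 1 0 None
 place 1 [ -16.11079949  -30.44178411  -41.34049325   61.84381065   51.19498077
 -158.26592338]
 place 1 [ -16.11079949  -19.11251342  -51.60074046   40.25429276   51.19498077
 -158.26592338]
 place -1 None
 place -1 [ 14.86684134  49.56629805  24.8754896  108.43297582 -34.92074189
  58.56602189]
lid 1 None [ 10.67030505  44.99639361  22.0070216  117.9132816  -18.38242578
  75.62667164]
lid -1 [ 11.5066166  -19.70548275 -37.45564464  23.29026222 -24.29139529
 -70.29679929] None
```

```bash
sed -i "s/from_euler('zy'/from_euler('ZY'/" h.py
python3 - <<'E'
from h import *
o=robot.observe();print(o["tool_pos"],o["tcp_rot"])
Pt=np.array([[.077,.012,.011],[.077,-.012,.011],[-.028,.012,.011],[-.028,-.012,.011],[-.108,.028,.003],[-.108,-.028,.003]])
pt=T([(636,142),(668,137),(661,272),(692,265),(658,360),(728,346)])
Ps=np.array([[.077,0,0],[-.028,0,.009],[-.108,-.028,.003]])
ps=S([(238,46),(338,82),(408,98)])
def wp(p,L): return R.from_euler('ZY',[p[3],-np.radians(35)]).apply(L)+p[:3]
g=lambda p:np.r_[(proj("top",wp(p,Pt))-pt).ravel(),(proj("side",wp(p,Ps))-ps).ravel()]
r=least_squares(g,[.55,-.2,.1,.2],loss='soft_l1');print("pad",r.x,np.degrees(r.x[3]));print(g(r.x).reshape(-1,2).round(1))
print("ends",wp(r.x,np.array([[.077,0,-.011],[-.108,0,-.011],[-.028,0,-.011]])).round(3))
# rest base corners (z~0.005) in top crop -> yaw check
bt=T([(575,170),(640,392),(748,360),(675,140)])
c=robot.get_calibration("top");f=240/np.tan(np.radians(c["vertical_fov"]/2));K=np.array([[f,0,c["cx"]],[0,f,c["cy"]],[0,0,1]])
M=cv2.Rodrigues(c["rvec"])[0];d=(np.c_[(bt-K[:2,2])/f,np.ones(4)])@M;o=-M.T@c["tvec"]
B=o+d*((.006-o[2])/d[:,2])[:,None];print(B.round(3))
print("yaw long side",np.degrees(np.arctan2(*(B[0]-B[1])[1::-1])))
p=r.x;gp=p[:3];RP=R.from_euler('ZY',[p[3],-np.radians(35)])
for k,F in enumerate(FL):
    for dd in(.09,0): print("grasp",k,dd,robot.ik(gp+RP.apply([0,0,G+dd]),e(RP*F)))
E
```

```text
[ 0.1851943  -0.57049112  0.3031921 ] [-1.79933361e+02 -1.54909597e-02  1.79788373e+01]
pad [ 0.51230382 -0.17723645  0.09226259  0.2818167 ] 16.146907719516108
[[-0.   1. ]
 [-0.1  0. ]
 [ 0.2 -0. ]
 [ 0.1 -0.4]
 [ 0.   1.1]
 [-0.1 -0.4]
 [-1.6 -1.2]
 [ 0.6  0.1]
 [-0.4  0.7]]
ends [[ 0.579 -0.158  0.127]
 [ 0.433 -0.2    0.021]
 [ 0.496 -0.182  0.067]]
[[ 0.577 -0.115  0.006]
 [ 0.399 -0.164  0.006]
 [ 0.425 -0.249  0.006]
 [ 0.602 -0.195  0.006]]
yaw long side 15.519578694669514
grasp 0 0.09 [-57.67388829  26.32414501   1.366153   119.00288046  33.56638909
  70.76070011]
grasp 0 0 [-52.75120165  34.83457263   4.90644154 111.91088741  37.49419366
  74.40897403]
grasp 1 0.09 None
grasp 1 0 None
```

Run:
```python
from h import *
o=robot.observe();p=o["tool_pos"];a=o["tcp_rot"]
f=lambda p,a:print(a,None if (q:=robot.ik(p,a)) is None else np.round(q,1))
f(p,a)
for y in(-60,0,60,120): f(p,[180,0,y])
f([.45,-.25,.3],[180,0,18]);f([.5,-.2,.3],[180,0,16]);f([.5,-.2,.3],[180,-35,16]);f([.5,-.2,.3],[180,35,16])
f([.53,.15,.3],[180,0,97]);f([.53,.15,.3],[180,0,-83]);f([.53,.15,.3],[180,0,7])
print(e(Rp*FL[0]),Rp.apply([0,0,1]))
```

```text
[-1.79933361e+02 -1.54909597e-02  1.79788373e+01] [-84.5   6.    5.5  89.6   0.   77.5]
[180, 0, -60] [-84.5   5.9   5.5  89.5   0.  155.5]
[180, 0, 0] [-84.5   5.9   5.5  89.5   0.   95.5]
[180, 0, 60] [-84.5   5.9   5.5  89.5   0.   35.5]
[180, 0, 120] [-84.5   5.9   5.5  89.5   0.  -24.5]
[180, 0, 18] [-43.6  -9.   -9.6  89.4   0.  118.4]
[180, 0, 16] [-35.7  -4.8  -5.7  89.1   0.  128.3]
[180, -35, 16] [-49.5 -29.9 -31.1  72.5  31.5 119.1]
[180, 35, 16] [-26.1  25.8  22.3 114.  -22.6 143.4]
[180, 0, 97] [ 2.2 -2.7 -3.6 89.1  0.  85.2]
[180, 0, -83] [  2.2  -2.7  -3.6  89.1   0.  -94.8]
[180, 0, 7] [  2.2  -2.7  -3.6  89.1   0.  175.2]
[-126.75968765  -35.           12.96030533] [-0.55896497 -0.1286394   0.81915204]
```

The flip rotations used radians by mistake; I'll fix that and recheck.

```bash
python3 - <<'E'
s=open('h.py').read()
s=s.replace("R.from_euler('x',180)","R.from_euler('x',np.pi)").replace("R.from_euler('xz',[180,180])","R.from_euler('xz',[np.pi,np.pi])")
s=s.replace("[.5138,-.1790,.0890]","[.5123,-.1772,.0920]").replace("[.2262,","[.2775,")
open('h.py','w').write(s)
E
python3 - <<'E'
from h import *
f=lambda n,p,r:print(n,None if (q:=robot.ik(p,e(r))) is None else np.round(q,1))
for k,F in enumerate(FL):
    for d in(.09,0): f(("grasp",k,d),grip+Rp.apply([0,0,G+d]),Rp*F)
    f("lift",grip+[0,0,.16]+Rp.apply([0,0,G]),Rp*F)
    for s in(1,-1):
        for z in(.2,.03): f(("place",k,s,z),c2w([-.006,s*.015*-1,z+G]),R.from_euler('z',cy+s*np.pi/2)*F)
for s in(1,-1):
    Rl=Rc*R.from_euler('xz',[np.pi,s*0+(s<0)*np.pi])
    f(("lid",s),c2w([.13,0,.26]),Rl);f("",c2w([-.072,0,.136]),Rl)
E
```

```text
('grasp', 0, 0.09) [-57.6 -40.  -46.5  72.2  33.4 109.9]
('grasp', 0, 0) [-50.2 -32.2 -49.5  56.9  31.6 118.4]
lift [-50.2 -34.5 -34.4  74.4  31.6 118.4]
('place', 0, 1, 0.2) [ 1.  -2.7 -8.1 84.6  0.  83.8]
('place', 0, 1, 0.03) [  1.    2.2 -21.2  66.6   0.   83.8]
('place', 0, -1, 0.2) [  4.2  -1.9  -7.4  84.6   0.  -93. ]
('place', 0, -1, 0.03) [  4.2   3.  -20.4  66.6   0.  -93. ]
('grasp', 1, 0.09) [-57.6 -40.  -46.5  72.2  33.4 -70.1]
('grasp', 1, 0) [-50.2 -32.2 -49.5  56.9  31.6 -61.6]
lift [-50.2 -34.5 -34.4  74.4  31.6 -61.6]
('place', 1, 1, 0.2) [  1.   -2.7  -8.1  84.6   0.  -96.2]
('place', 1, 1, 0.03) [  1.    2.2 -21.2  66.6   0.  -96.2]
('place', 1, -1, 0.2) [ 4.2 -1.9 -7.4 84.6  0.  87. ]
('place', 1, -1, 0.03) [  4.2   3.  -20.4  66.6   0.   87. ]
('lid', 1) [  3.5  21.6  18.9  87.3   0.  176.3]
 [  2.  -11.6 -29.   72.6   0.  174.7]
('lid', -1) [ 3.5 21.6 18.9 87.3  0.  -3.7]
 [  2.  -11.6 -29.   72.6   0.   -5.3]
```

Run:
```python
from h import *
a=e(Rp*FL[0]);n=Rp.apply([0,0,1])
robot.move_pose(grip+n*(G+.09),a)
robot.set_gripper(.06)
cv2.imwrite("pics/w1.png",robot.grab_frame("wrist"))
cal=robot.get_calibration("wrist");print(proj("wrist",[grip,grip+Rp.apply([.077,0,.011]),grip+Rp.apply([-.028,0,.011]),grip+Rp.apply([-.108,.028,.003]),grip+Rp.apply([-.108,-.028,.003])]).round())
o=robot.observe();print(o["time"],o["ft_force"],o["gripper_width"])
```

```text
[[310. 257.]
 [309. 109.]
 [310. 313.]
 [265. 423.]
 [356. 423.]]
2.2583 [-0.53837882  0.66126904 -0.09716836] 0.059795070417075644
```

View pics/w1.png

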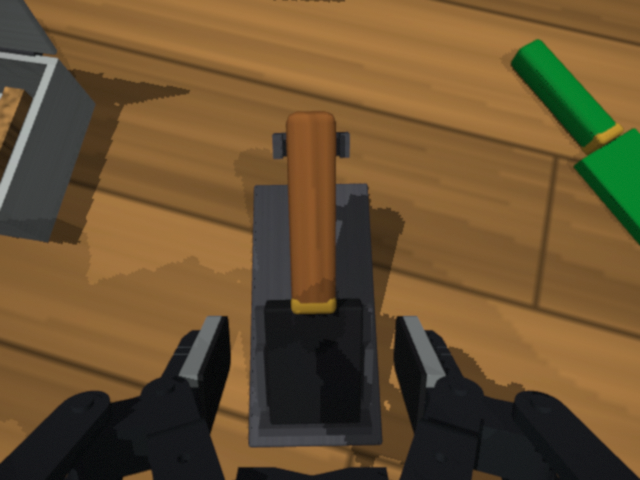

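The wrist view shows the paddle within ~3 px (about 1–2 mm) of prediction: handle end (312,113) vs (309,109), joint (313,307) vs (310,313). Grasping now.

Run:
```python
from h import *
a=e(Rp*FL[0]);n=Rp.apply([0,0,1])
d=-Rp.apply([0,1,0])*0.001*0
print("hit",robot.line_to(grip+n*G,vel=.08,guard=12))
robot.set_gripper(0.0)
o=robot.observe();print(o["time"],o["tool_pos"],o["gripper_width"],o["gripper_force"],o["ft_force"])
if o["gripper_width"]>.015:
    robot.line_to(grip+n*G+[0,0,.04],vel=.08)
    robot.line_to(grip+n*G+[0,0,.16],vel=.15)
    o=robot.observe();print(o["time"],o["gripper_width"],o["ft_force"])
    robot.move_pose(c2w([-.009,.015,.20+G]),e(R.from_euler('z',cy+np.pi/2)*FL[0]))
    o=robot.observe();print(o["time"],o["tool_pos"],o["gripper_width"])
    cv2.imwrite("pics/w2.png",robot.grab_frame("wrist"))
```

```text
hit False
3.95 [ 0.48082819 -0.1865588   0.13922175] 0.023263150537825166 59.09477949142456 [-5.47879071 -0.85746765  4.15915496]
5.55 0.022988066419340848 [ 0.18393789 -0.25945663 -2.50465357]
6.8667 [0.52725225 0.16766212 0.25691923] 0.023125342371347522
```

View pics/w2.png

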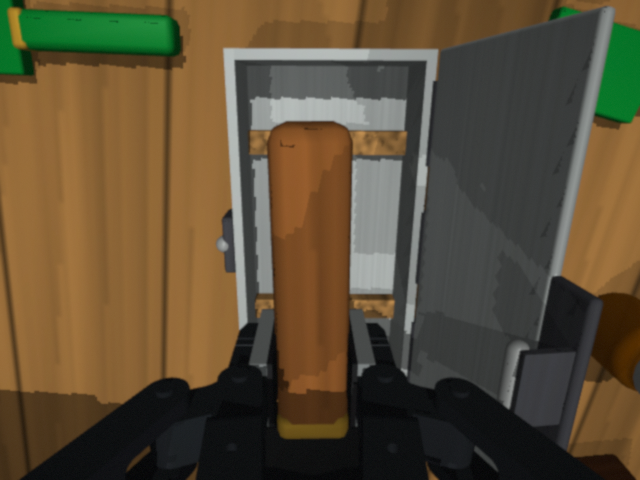

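The paddle hangs over the case with the handle along its length. The far rim corners are at (225,50) and (438,50), so I'll compare those with prediction, then lower.

Run:
```python
from h import *
print(proj("wrist",[c2w([-.062,.122,.056]),c2w([.062,.122,.056])]).round())
robot.line_to(c2w([-.009,.015,.075+G]),vel=.15)
print("hit",robot.line_to(c2w([-.009,.015,.0295+G]),vel=.05,guard=6))
o=robot.observe();print(o["time"],o["tool_pos"],o["gripper_width"],o["ft_force"])
```

```text
[[221.  49.]
 [435.  49.]]
hit True
8.7333 [0.52647275 0.16852141 0.08743412] 0.023293005884704978 [-1.11117357 -0.19920373  5.74613372]
```

Contact came within 1.5 mm of the expected height. Releasing partly, since the walls limit opening, then looking.

Run:
```python
from h import *
robot.set_gripper(.042)
robot.pause(.3)
p=robot.observe()["tool_pos"]
print(robot.line_to(np.array(p)+[0,0,.20],vel=.12,guard=10))
o=robot.observe();print(o["time"],o["gripper_width"],o["ft_force"])
robot.pause(.3)
w=robot.grab_frame("wrist");s=robot.grab_frame("side")
c=cv2.resize(s[190:350,250:380],None,fx=3,fy=3,interpolation=cv2.INTER_CUBIC)
cv2.imwrite("pics/w3.png",np.hstack([cv2.resize(w,(400,300)),cv2.copyMakeBorder(c,0,0,0,0,0)[:300] if 0 else cv2.resize(c,(390,480))[90:390]]))
```

```text
False
11.175 0.04219142487660144 [0.03481402 0.31885524 0.42933693]
```

View pics/w3.png

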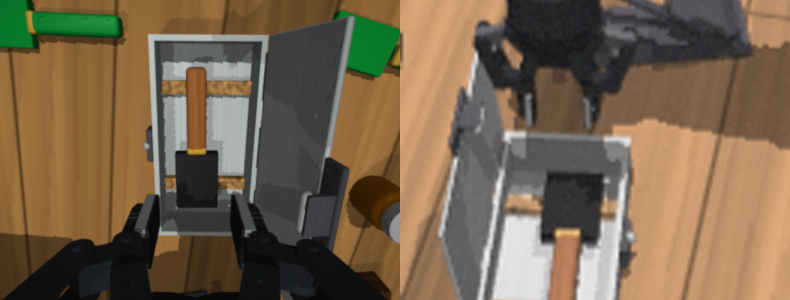

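The paddle lies flat on both strips, clear of the walls (wrist view: handle (196,110), blade (196,180)). The lid is still up. Now I'll close the lid by sweeping the closed fingers around behind the lip.

Run:
```python
from h import *
Rl=e(Rc*FL[1]);tr=robot.tip_reach
p=np.array(robot.observe()["tool_pos"])
robot.line_to([*p[:2],.35],vel=.2)
robot.set_gripper(0.0)
robot.move_pose(c2w([-.01,0,.35]),Rl)
robot.line_to(c2w([.135,0,.35]),vel=.2)
robot.line_to(c2w([.135,0,.185+tr]),vel=.15,guard=10)
for a in np.linspace(1.7,.2,13):
    x=.062-.134*np.cos(a)+.005*np.sin(a)+.011*np.sin(a)
    z=.058+.134*np.sin(a)+.005*np.cos(a)
    h=robot.line_to(c2w([x,0,z+tr]),vel=.1,guard=20)
    o=robot.observe();print(round(a,2),h,round(o["time"],1),np.round(o["ft_force"],1))
    if h:break
cv2.imwrite("pics/s4.png",robot.grab_frame("side")[150:400,200:440])
```

```text
1.7 False 16.1 [ 1.2  0.4 -0.4]
1.58 False 16.4 [-0.7 -0.   0.4]
1.45 False 16.8 [-0.1  0.2 -0.4]
1.32 False 17.1 [-0.6 -0.1  0.6]
1.2 False 17.4 [-0.5 -0.3  0.1]
1.08 False 17.7 [-0.8 -0.1  0.1]
0.95 False 18.1 [0.  0.1 0.5]
0.82 False 18.4 [ 0.1 -0.3  0.7]
0.7 False 18.7 [ 0.2 -0.5 -0.2]
0.57 False 19.0 [ 0.8 -0.8  1.2]
0.45 False 19.4 [-0.1 -0.1  0. ]
0.32 False 19.7 [ 0.7 -0.8  0.9]
0.2 False 20.0 [ 0.2 -0.1  1.1]
```

View pics/s4.png

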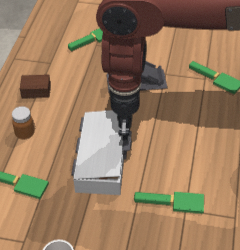

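The lid has swung down and is slightly ajar, with the fingertips at the lip (~(124,135)). Pressing straight down now.

Run:
```python
from h import *
tr=robot.tip_reach
for z in (.082,.074,.070,.067,.065,.063,.061,.059):
    h=robot.line_to(c2w([-.074,0,z+tr]),vel=.03,guard=30)
    o=robot.observe();print(z,h,round(o["time"],1),np.round(o["ft_force"],1),round(o["tool_pos"][2]-tr,4))
    if h:break
robot.pause(.3);o=robot.observe();print(o["ft_force"],o["tool_pos"][2]-tr)
```

```text
0.082 False 20.6 [ 0.2 -0.8  0.3] 0.0819
0.074 False 21.0 [-2.4 -0.6  6.6] 0.0744
0.07 False 21.3 [-0.7  0.6 -0.7] 0.0697
0.067 False 21.5 [-0.1 -0.1 -0.7] 0.0665
0.065 False 21.8 [-0.2 -0.9  0.2] 0.0647
0.063 False 22.0 [-0.3 -0.4 -0.6] 0.0629
0.061 False 22.3 [-6.4 -1.  16. ] 0.0625
0.059 False 22.5 [-15.5  -1.8  33.8] 0.0623
[-15.39242771  -1.92350366  32.55549187] 0.062279981803621653
```

It snapped past the catch, then met a hard stop at 62.4 mm (63 mm expected when shut). Retracting and checking.

Run:
```python
from h import *
robot.line_to(c2w([-.078,0,.30]),vel=.1)
robot.move_pose([.30,-.45,.35],[180,0,18])
robot.pause(.3);print(robot.observe()["time"],robot.observe()["ft_force"])
s=robot.grab_frame("side");t=robot.grab_frame("top")
cv2.imwrite("pics/f.png",np.hstack([cv2.resize(s[250:360,250:350],(400,440)),cv2.resize(t[130:270,210:370],(400,440))[:440]]))
# predicted shut/ajar lid front corners vs picture
for a in(0,.09): print(a,((proj("side",c2w(np.array([[.062-.126*np.cos(a)-.005*-np.sin(a),y,.058+.126*np.sin(a)+.005] for y in(.122,-.122)])))-[250,250])*4).round())
```

```text
27.1583 [-0.02408507  0.46195871  0.58212196]
0 [[286. 321.]
 [310.  54.]]
0.09 [[284. 310.]
 [309.  43.]]
```

View pics/f.png

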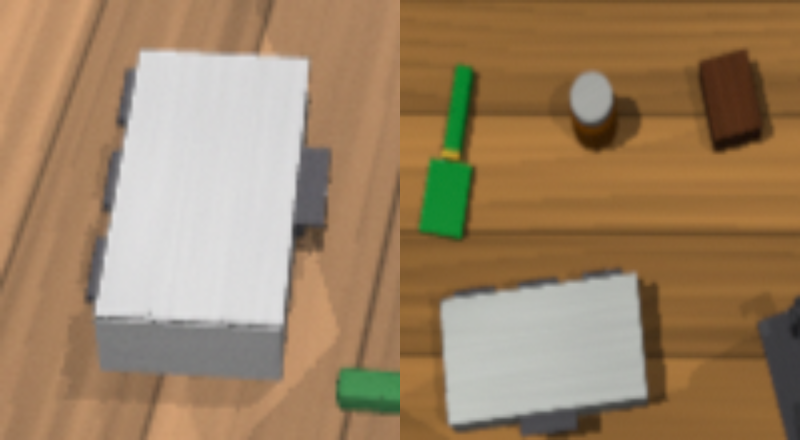

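The lid is fully shut: its front corners at (282,323) and (308,60) match the shut prediction, not the ajar one. The jar and block are undisturbed.

```bash
python3 -c "
from plant import robot
print(robot.job_done())"
```

```text
the job is handed in; nothing more can be done
None
```

The paddle lies flat in the case, the lid is pressed past its catch and fully shut, and the job was handed in at about 27 s of robot time; no verdict came back.

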